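# Fit the drive sprocket on a model tank's final drive

## Task

The big radio-controlled model lies on its side on the bench: pick up the toothed drive sprocket by its hexagonal hub, put it over the splined drive shaft, turn it until the splines mesh and slide it fully home, squashing the sprung collar under it right down to the housing. Do not let go: finish with the sprocket still held and pressed home against its spring, ready for me to put in the grub screw. Leave the idler wheel, the figures and the paint pot where they are.

Things in the scene. Friction and masses are not known exactly. Their poses are not given: they have to be found in the camera images.
- sprocket_hub (a point): Centre of the drive sprocket's hexagonal hub, on its axis, 38 mm above the sprocket's underside. The hub is 34 mm across its flats and rises from the upper toothed ring's face (27 mm above the underside) to 49 mm. z up along the hub; the hub's flats face along x and every 60 degrees from it.
- sprocket: The whole sprocket: dark steel, about 160 g, lying hub up; two toothed rings 89 mm over 18 teeth on a 48 mm drum. Origin at the centre of its underside, axes as sprocket_hub. Bore right through, 24 mm across; in it six teeth 2.8 mm wide, reaching in to 17.2 mm diameter, from 2 to 16 mm above the underside, each in line with the middle of a hub flat.
- shaft_tip (a point): Top end of the upright drive shaft, on its axis, 209.5 mm above the bench. Plain nose 15.6 mm thick and 16 mm long, tapered over its first 5 mm: the sprocket can sit round it and still turn. z up; x points at a gap between splines: the sprocket meshes when its x and this x differ by a multiple of 60 degrees, with 8 degrees of play either way. The shaft resists turning.
- spline_ends (a point): On the shaft's axis, 16 mm below its tip, level with the upper ends of its six splines (3.6 mm wide, 21 mm over their tips, 18 mm long down to the housing, pointed over the top 4.5 mm). Hub centre above this point: 32 to 36 mm when the sprocket rests unmeshed on the spline ends, 25.5 mm when it touches the sprung collar, 20 mm when fully home on the housing.
- thrust_collar (a joint): Sprung brass collar, 37 mm in diameter, round the foot of the shaft. 0 = up, 5.5 mm proud of the housing; grows (m) as it is pushed down; 0.0055 = flush, sprocket home. Its spring pushes up with about 3 N at 0 and 10 N when flush, and lifts the sprocket again if it is let go.
- chassis: Model's chassis on its side on wooden blocks; does not move. Origin on the bench under the shaft; z up. From the shaft it reaches 50 mm along +y (nose), 330 mm along -y, 50 mm to +x, 75 mm to -x. Upper plate 160 mm high; housing round the shaft, 52 mm across, 175.5 mm high; four road wheels 182 mm high, the nearest 96 mm from the shaft; a bare 10 mm axle at the tail 190 mm high.
- idler: Idler wheel lying on the bench, to be left alone: dark steel, smooth plain rim 72 mm in diameter and 18 mm high, round hub 26 mm in diameter rising to 34 mm. Origin at the centre of its underside.
- figure_a: Pewter figure with a spear on a 32 mm round base, 86 mm high, standing on a dark plank 28 mm thick. Origin under its base.
- figure_b: Pewter figure with one arm stretched out on a 32 mm round base, 76 mm high, standing on the same plank. Origin under its base.
- paint_pot: Paint pot, 34 mm in diameter, 45 mm high, standing on the bench. Origin under it.
Things that resemble listed ones, but are neither listed nor needed, are in the scene too. Leave any red or white look-alike of the sprocket alone.

How it is judged:
On the way, in this order (a step that is already met when the one before it is completed fails the run):
1. the sprocket is picked up off the bench (height (world z) of sprocket_hub above 0.1 m and contact force between the fingers and sprocket above 1 N), for 0.1 s.
2. the sprocket is on the shaft with its splines meshed, down at or on the collar (z of sprocket_hub in the frame of shaft_tip below 0.0125 m and horizontal distance between sprocket_hub and shaft_tip below 0.004 m), for 0.05 s.
At the end, for the whole second after the job is handed in: The sprocket sits on the splined shaft, meshed, upright within 4 degrees and within 3 mm of the shaft's axis, within 1.8 mm of fully home, with the sprung collar pushed down at least 4 of its 5.5 mm; the fingers still hold it with more than 3 N, and it is at rest (value of joint thrust_collar above 0.004 m and z of sprocket_hub in the frame of shaft_tip below 0.0058 m and horizontal distance between sprocket_hub and shaft_tip below 0.003 m and angle between sprocket_hub's own z axis and vertical below 0.07 rad and contact force between the fingers and sprocket above 3 N and contact force between sprocket and idler below 0.5 N and linear speed of sprocket below 0.02 m/s); the arm keeps its last pose, push and grip.
It fails at once if the idler wheel is disturbed (moved more than 30 mm) (distance of idler from where it was at the start of the episode above 0.03 m).
It fails at once if a figure is disturbed or knocked over (moved more than 30 mm or tipped) (distance of any of figure_a, figure_b from where it was at the start of the episode above 0.03 m or angle between any of figure_a, figure_b's own z axis and vertical above 0.5 rad).
It fails at once if the paint pot is disturbed or knocked over (moved more than 30 mm or tipped) (distance of paint_pot from where it was at the start of the episode above 0.03 m or angle between paint_pot's own z axis and vertical above 0.5 rad).
It also fails if it takes over 35 s, if anything falls off the work surface, if the arm or the gripper's body presses on something with over 40 N, if the wrist force passes 120 N, or if a joint passes its speed limit or range.

## Robot

A 6-joint arm with a two-finger parallel gripper is mounted at the origin on the work surface. World frame = base frame: x ahead of the robot, y to its left, z up, the work surface at z = 0. Lengths are in m, angles in rad, forces in N, time in s.
With the tool pointing down it reaches from about 0.35 to 0.85 m from the base axis. Payload 8.1 kg.
Tool frame: the origin (TCP) lies at the very end of the fingers, on their centre line; the grasp point (between the pads) lies 19 mm behind it; z points along the fingers, y is the line along which they close (so a half turn about z gives the same grasp; the last joint's range is limited). The gripper opens to 93 mm and grips with 3 to 60 N. Pads are 15 mm wide; open, the fingers measure 128 mm over their backs; the gripper's body (75 mm by 188 mm) begins 65 mm behind the grasp point.
Start: joints at [1.261, 0.13, 1.488, -0, 1.523, -0.085], TCP at [0.134, 0.585, 0.219] pointing down, gripper open.
Joint ranges: [-2.96, 2.96], [-0.89, 2.26], [0.02, 2.5], [-1.34, 4.48], [0, 2.73], [-2.66, 2.66]. Speed limits (rad/s): [2.39, 2.39, 2.79, 3.14, 3.14, 3.14].

## Interface

Orientations are given as a unit quaternion [x, y, z, w].
In Python, from station import robot gives the robot as it stands.
- The arm moves only by the tool apply_moves, never from a script. Its argument "deltas" is a list of rows, each a list of 6 numbers: the shift along the world's x, y, z in m, then the turn, a rotation vector about the world's x, y, z in rad. A call has 1 to 8 rows; each row shifts and turns the commanded pose from where the row before left it; what a row does not reach is not made up. A row lasts 1/12 s, in which the tool goes at most 41.7 mm and 7.16 degrees, less where a joint would pass 70% of its speed; a pose out of reach is approached as far as the arm can. A call with a gripper value outside its range is refused whole. "jaw" is the finger opening in m, from 0 to 0.093, set as the call begins (left out, the last holds). The fingers move at their own pace and stop on an object; "force" is the grip in N (left out, the last holds). Time passes only in rows, so rows that do not move let the fingers close. It gives the time, the measured TCP pose, the force, the opening and the grip force at its end, in the units of the state.
- robot.read_state(): the state, without advancing time (a new reading comes with each control period).
- robot.camera(name): name is "side" or "top" or "wrist"; returns a dict with "image" (480x640x3 uint8, red, green, blue), "vfov" (degrees; the focal length in pixels is half the picture's height over the tangent of half this angle, whatever the lens; pixels are square), "cx", "cy" (the principal point, pixels), "R" (3x3) and "t" (3): a world point X has camera coordinates R X + t; the wrist camera has in their place "tool_from_camera" (4x4, takes a point from camera to tool coordinates, whose origin is the TCP and whose axes are the flange's). Camera axes: x right, y down, z forward; pixel columns grow to the right and rows downward; lengths in m; the calibration is good to about 2 mm. A picture is of the moment at which its call begins: read the wrist's pose just before it. There is no depth.
- robot.hand_in(): hands the job in; it is judged then, once.
The state is a dict: "time_s": time; "joint_pos": joint angles; "dq": joint speeds; "tau": joint torques, N m; "position": TCP position; "tcp_rot": TCP orientation; "force": force on the tool from outside, world axes, zero at the start; "wrist_torque": the same for the moment, N m; "gripper_width": finger opening in m; "grasp_force": force on a finger pad.
Only numpy, scipy, OpenCV 4.12 (cv2) and the standard library are available. Lean on these libraries where they do the work, as an engineer would, in place of code of your own. Each camera call takes 0.05 s, during which the arm holds its last target. There are 200 camera calls.

## Working session

There is one attempt and no reset: what is moved stays moved. The work goes in short steps, Python scripts to look and compute and a tool call to move; the robot and the scene stay as the last step left them, time stands still between calls to the robot, and variables do not carry over. Pictures are saved under pics/ and viewed, at most 10 in all, crops included, and the job is handed in when it is done.

Besides the shell and the picture viewer there is one more tool, called after "Call:" as name([rows], argument=value, ...), one row to a line, values as JSON. apply_moves: Moves the arm, as the interface text tells. Its arguments: {"type":"object","properties":{"deltas":{"type":"array"},"jaw":{"type":"number"},"force":{"type":"number"}},"required":["deltas"]}

```bash
mkdir -p pics
cat > h.py <<'E'
import numpy as np, cv2
from station import robot
from scipy.spatial.transform import Rotation as Ro
def grab(n,fn):
    s=robot.read_state(); c=robot.camera(n); c['s']=s
    cv2.imwrite('pics/'+fn,c['image'][:,:,::-1])
    return c
def cam(c):
    f=240/np.tan(np.radians(c['vfov'])/2)
    if 'R' in c: R=np.array(c['R']);t=np.array(c['t']); return f,R.T,-R.T@t
    T=np.array(c['tool_from_camera']); Rt=Ro.from_quat(c['s']['tcp_rot']).as_matrix()
    return f,Rt@T[:3,:3],np.array(c['s']['position'])+Rt@T[:3,3]
def ray(c,u,v,z):
    f,R,o=cam(c); d=R@np.array([(u-c['cx'])/f,(v-c['cy'])/f,1]); return o+d*(z-o[2])/d[2]
def proj(c,X):
    f,R,o=cam(c); p=R.T@(np.array(X)-o); return f*p[0]/p[2]+c['cx'],f*p[1]/p[2]+c['cy']
E
python3 - <<'E'
from h import *
import pickle
for n in('top','side','wrist'):
    c=grab(n,n+'0.png'); pickle.dump(c,open(n+'0.pkl','wb')); print(n,{k:v for k,v in c.items() if k not in('image','s')},cam(c)[2])
print(robot.read_state())
E
```

```text
top {'vfov': 50.29257758271406, 'cx': 320.3117958466512, 'cy': 242.2199421264813, 'R': array([[ 0.02214222, -0.99967304,  0.012788  ],
       [-0.98727531, -0.02387876, -0.15721726],
       [ 0.15747122, -0.00914414, -0.98748124]]), 't': array([0.11258902, 0.61122608, 0.7999813 ])} [0.47498141 0.13446268 0.88462203]
side {'vfov': 53.544941732383045, 'cx': 318.5663844280937, 'cy': 244.8402741139197, 'R': array([[-0.93853135, -0.34487343, -0.01487333],
       [-0.19013749,  0.55243712, -0.8115793 ],
       [ 0.28810871, -0.75886464, -0.58405293]]), 't': array([0.59732453, 0.14331363, 0.91993206])} [0.32281665 0.8249335  0.66248359]
wrist {'vfov': 68.50052503004683, 'cx': 320.25598624539106, 'cy': 241.82846169486697, 'tool_from_camera': array([[ 6.67759847e-04, -9.60798175e-01, -2.77247942e-01,
         7.85914317e-02],
       [ 9.99999747e-01,  5.73830793e-04,  4.19927730e-04,
         1.01256900e-03],
       [-2.44372390e-04, -2.77248152e-01,  9.60798315e-01,
        -1.65877310e-01],
       [ 0.00000000e+00,  0.00000000e+00,  0.00000000e+00,
         1.00000000e+00]])} [0.05726971 0.60318422 0.38359884]
{'time_s': 0.15, 'joint_pos': array([ 1.26061530e+00,  1.30985434e-01,  1.48904440e+00,  1.93933206e-05,
        1.52303986e+00, -8.54061985e-02]), 'dq': array([-8.25579762e-04, -3.00876025e-03, -4.72887404e-03, -8.72069000e-04,
        4.39041053e-05,  5.18730257e-04]), 'tau': array([ 6.20762657e-04, -5.60469639e+01, -4.92339778e+01,  7.68800383e-02,
        3.04223131e-02, -1.17126851e-04]), 'position': array([0.13356582, 0.58447252, 0.2178214 ]), 'tcp_rot': array([ 1.12151407e-01,  9.93690855e-01, -7.22216484e-04, -1.54620154e-04]), 'force': array([-0.43511639,  0.18871482,  0.24028902]), 'wrist_torque': array([ 0.04394354,  0.03453312, -0.02514859]), 'grasp_force': 0.0, 'gripper_width': 0.09331501956309737}
```

View pics/top0.png

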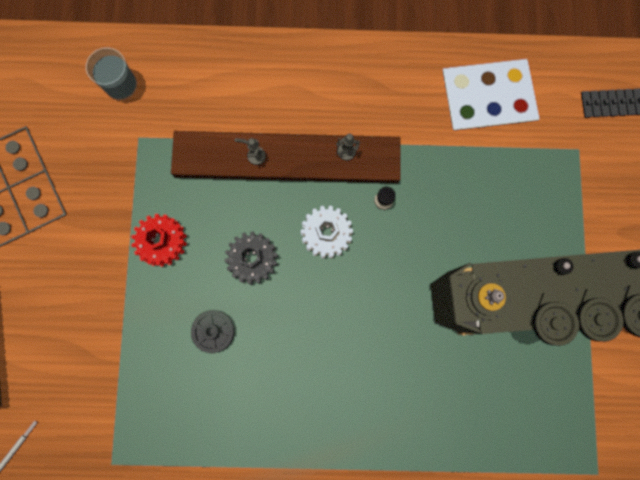

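View pics/side0.png

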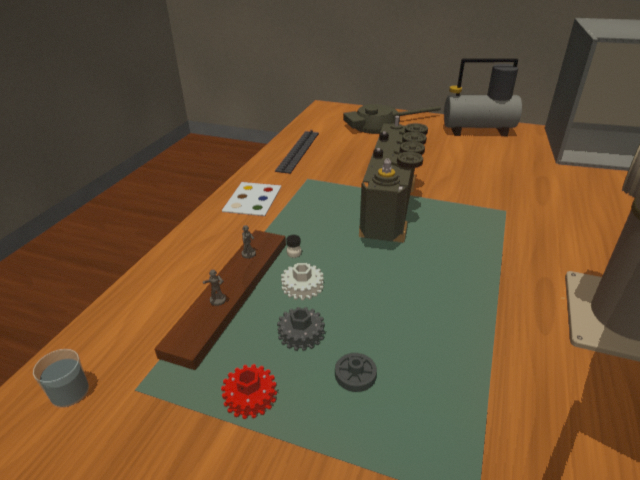

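The top view shows the dark sprocket hub at about (252,257), the idler at (213,331), the figures at (256,155) and (347,148), and the shaft at about (497,296). The side view has the sprocket at (301,318) and the shaft tip at (387,163).

Run:
```python
from h import *
import pickle
t=pickle.load(open('top0.pkl','rb'));s=pickle.load(open('side0.pkl','rb'))
for n,u,v,z in[('spr',252,257,.049),('idl',213,331,.034),('figA',256,161,.028),('figB',347,157,.028),('figAhead',250,145,.1),('tip',499,296,.2095),('pot',386,193,.045),('white',327,229,.049)]:
    print(n,ray(t,u,v,z).round(3))
for n,u,v,z in[('spr',301,312,.049),('idl',355,362,.034),('tip',387,163,.2095)]: print('side',n,ray(s,u,v,z).round(3))
img=cv2.resize(t['image'][230:290,450:540],None,fx=8,fy=8,interpolation=cv2.INTER_CUBIC)
w=pickle.load(open('wrist0.pkl','rb'))['image']
o=np.zeros((600,800,3),np.uint8)
o[:360,:480]=cv2.resize(w,(480,360)); a=cv2.resize(t['image'][270:320,460:530],(420,300),interpolation=2); o[300:,380:]=a
cv2.imwrite('pics/c1.png',o[:,:,::-1])
```

```text
spr [0.581 0.239 0.049]
idl [0.459 0.299 0.034]
figA [0.752 0.241 0.028]
figB [0.763 0.083 0.028]
figAhead [0.755 0.243 0.1  ]
tip [ 0.516 -0.109  0.21 ]
pot [0.696 0.017 0.045]
white [0.631 0.116 0.049]
side spr [0.583 0.238 0.049]
side idl [0.458 0.305 0.034]
side tip [ 0.511 -0.092  0.209]
```

View pics/c1.png

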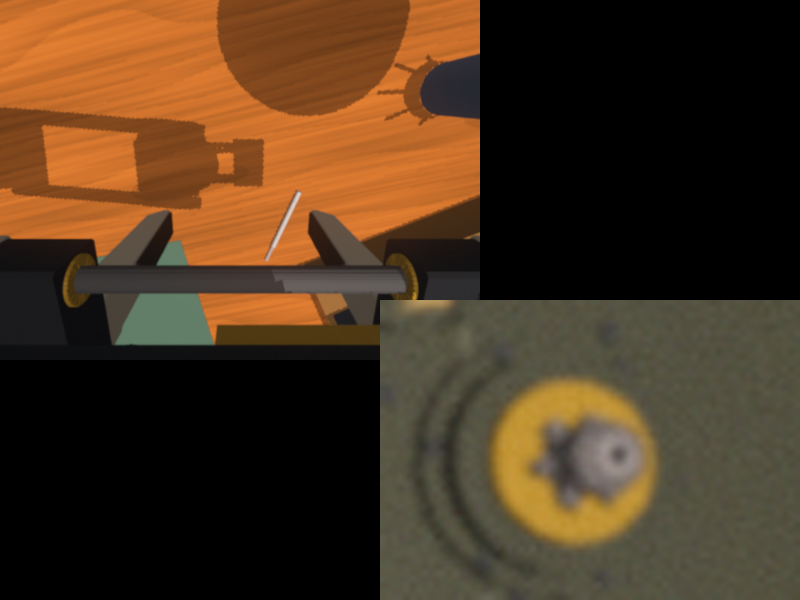

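The wrist picture shows only the fingertips and the bench near the base. The crop shows the shaft tip at about (499.7,295.8) and the collar centre at (492,297). I'm moving over the sprocket.

Call:
apply_moves([
  [0.028,-0.0215,0,0,0,0],
  [0.028,-0.0215,0,0,0,0],
  [0.028,-0.0215,0,0,0,0],
  [0.028,-0.0215,0,0,0,0],
  [0.028,-0.0215,0,0,0,0],
  [0.028,-0.0215,0,0,0,0],
  [0.028,-0.0215,0,0,0,0],
  [0.028,-0.0215,0,0,0,0],
])

```text
time_s: 0.82
position: [0.3587, 0.4115, 0.2184]
tcp_rot: [0.112, 0.994, -0.0, -0.0]
force: [0.8, 0.6, 0.5]
gripper_width: 0.0927
grasp_force: 0.0
```

Call:
apply_moves([
  [0.028,-0.0215,0,0,0,0],
  [0.028,-0.0215,0,0,0,0],
  [0.028,-0.0215,0,0,0,0],
  [0.028,-0.0215,0,0,0,0],
  [0.028,-0.0215,0,0,0,0],
  [0.028,-0.0215,0,0,0,0],
  [0.028,-0.0215,0,0,0,0],
  [0.028,-0.0215,0,0,0,0],
])

```text
time_s: 1.48
position: [0.5828, 0.2395, 0.2182]
tcp_rot: [0.112, 0.994, -0.0, -0.0]
force: [0.0, 0.1, -0.2]
gripper_width: 0.0929
grasp_force: 0.0
```

Run:
```python
from h import *
import pickle
for i in range(3): robot.camera('wrist')
c=grab('wrist','w1.png');pickle.dump(c,open('w1.pkl','wb')); s=c['s']
print(s['position'],s['tcp_rot'],proj(c,[.582,.239,.049]),proj(c,s['position']))
```

```text
[0.58301401 0.23872406 0.21760576] [ 1.13946189e-01  9.93486674e-01 -4.00790187e-04 -5.78254496e-04] (np.float64(319.2846818844699), np.float64(223.266463742539)) (np.float64(318.11594319364906), np.float64(299.27451454466745))
```

View pics/w1.png

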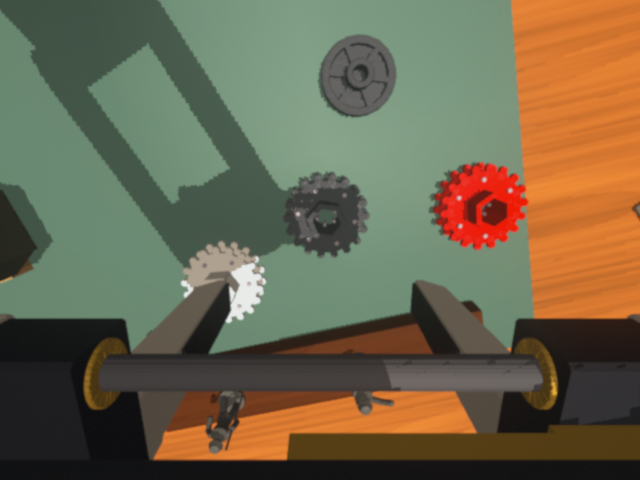

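The dark sprocket's hub is at about (326,217). I'll rectify the area at the hub-top height to read the hexagon.

```bash
cat >> h.py <<'E'
def rect(c,x,y,z,half,n=600):
    "metric map at height z: column=(X-x), row=-(Y-y)"
    P=np.float32([[x-half,y+half],[x+half,y+half],[x+half,y-half],[x-half,y-half]])
    src=np.float32([proj(c,[*p,z]) for p in P]); dst=np.float32([[0,0],[n,0],[n,n],[0,n]])
    return cv2.warpPerspective(c['image'],cv2.getPerspectiveTransform(src,dst),(n,n),flags=cv2.INTER_CUBIC)
E
python3 - <<'E'
from h import *
import pickle
c=pickle.load(open('w1.pkl','rb'))
r=rect(c,.582,.239,.049,.03)
r=cv2.convertScaleAbs(r,alpha=2.2,beta=-40)
cv2.imwrite('pics/r1.png',r[:,:,::-1])
E
```

```text
(no output)
```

View pics/r1.png

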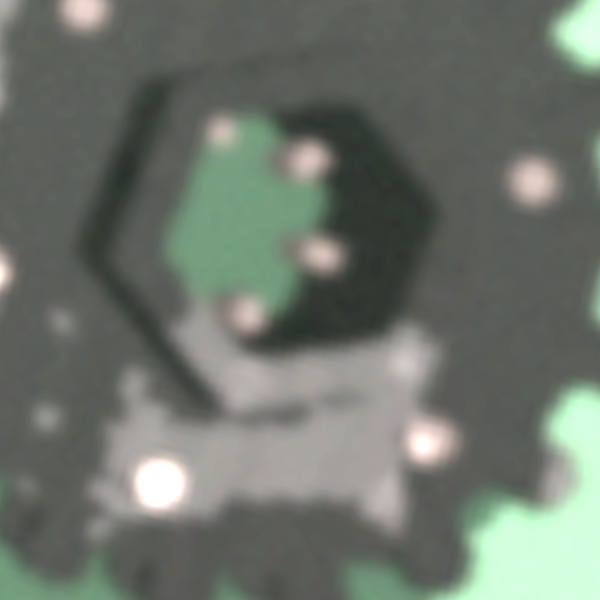

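Run:
```python
from h import *
import pickle
c=pickle.load(open('w1.pkl','rb'));t=pickle.load(open('top0.pkl','rb'));s=pickle.load(open('side0.pkl','rb'))
def big(img,lo,hi,roi):
    x0,y0,x1,y1=roi; sub=img[y0:y1,x0:x1]; m=cv2.inRange(cv2.cvtColor(sub,cv2.COLOR_RGB2HSV),lo,hi)
    m=cv2.morphologyEx(m,cv2.MORPH_CLOSE,np.ones((5,5)))
    k=max(cv2.findContours(m,0,2)[0],key=cv2.contourArea); (u,v),r=cv2.minEnclosingCircle(k); return u+x0,v+y0,r
red=((0,150,60),(8,255,255)); dk=((0,0,0),(180,70,110))
for n,col,z,rs in[('red',red,.02,[(110,190,210,290),(200,340,300,440),(400,140,560,270)]),('spr',dk,.02,[(215,220,290,295),(265,290,335,360),(280,165,375,262)]),('idl',dk,.018,[(180,300,245,365),(325,345,385,395),(305,25,410,125)])]:
    for nm,im,r in zip(('top','side','wrist'),(t,s,c),rs):
        u,v,R=big(im['image'],*col,r); print(n,nm,round(u,1),round(v,1),round(R,1),ray(im,u,v,z).round(4))
```

```text
red top 158.5 239.1 27.7 [0.6115 0.4028 0.02  ]
red side 248.5 390.5 29.0 [0.6076 0.408  0.02  ]
red wrist 480.0 202.6 47.6 [0.6048 0.4052 0.02  ]
spr top 252.5 258.0 27.9 [0.5829 0.2412 0.02  ]
spr side 298.2 327.0 46.1 [0.5852 0.249  0.02  ]
spr wrist 319.8 217.0 48.7 [0.5821 0.2394 0.02  ]
idl top 213.1 331.5 23.1 [0.4583 0.3017 0.018 ]
idl side 354.5 369.5 38.3 [0.458  0.3078 0.018 ]
idl wrist 356.7 75.9 41.8 [0.4571 0.3044 0.018 ]
```

Call:
apply_moves([
  [0,0.0015,-0.025,0,0,0.096],
  [0,0.0015,-0.025,0,0,0.096],
  [0,0.0015,-0.025,0,0,0.096],
  [0,0.0015,-0.025,0,0,0.095],
  [0,0,-0.01,0,0,0],
  [0,0,0,0,0,0],
])

```text
time_s: 2.18
position: [0.5785, 0.2472, 0.1051]
tcp_rot: [-0.078, 0.997, -0.001, -0.003]
force: [0.5, -0.5, -0.0]
gripper_width: 0.0931
grasp_force: 0.0
```

Run:
```python
from h import *
import pickle
robot.camera('wrist')
c=grab('wrist','w2.png');pickle.dump(c,open('w2.pkl','wb')); s=c['s']
Rt=Ro.from_quat(s['tcp_rot']).as_matrix()
print(s['position'],Rt.round(4),s['joint_pos'])
r=rect(c,*s['position'][:2],.049,.03)
r=cv2.convertScaleAbs(r,alpha=2.2,beta=-40)
cv2.imwrite('pics/r2.png',r[:,:,::-1])
```

```text
[0.58004088 0.24742609 0.10760287] [[-9.878e-01 -1.555e-01 -2.800e-03]
 [-1.555e-01  9.878e-01 -8.000e-04]
 [ 2.900e-03 -3.000e-04 -1.000e+00]] [ 3.21831703e-01  2.88739044e-01  1.51343297e+00  1.44047751e-04
  1.34234453e+00 -1.40513703e+00]
```

View pics/r2.png

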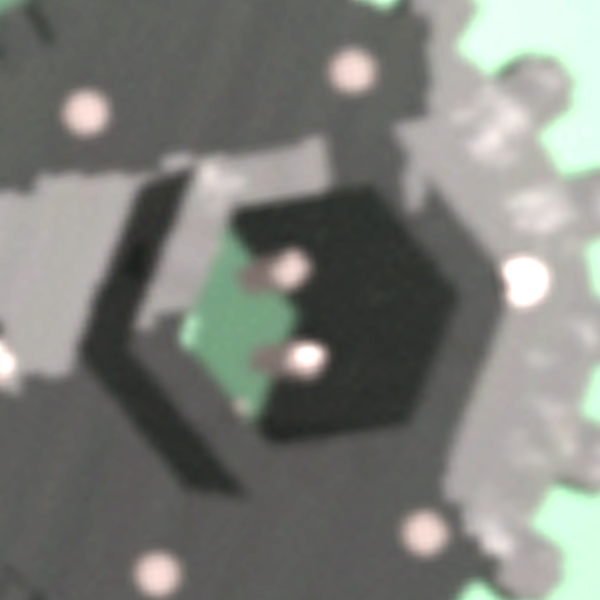

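The bore hexagon is centred at pixel (320,314), which puts the hub at (0.582, 0.246). The flats lie at 98.5° and tool y is at 98.95°. I'm going down to grasp.

Call:
apply_moves([
  [0.001,-0.0007,-0.02,0,0,0],
  [0.001,-0.0007,-0.02,0,0,0],
  [0,0,-0.02,0,0,0],
  [0,0,-0.012,0,0,0],
  [0,0,-0.005,0,0,0],
  [0,0,0,0,0,0],
  [0,0,0,0,0,0],
], jaw=0.06)

```text
time_s: 2.87
position: [0.5846, 0.2459, 0.0331]
tcp_rot: [-0.079, 0.997, 0.0, 0.001]
force: [-0.9, -0.3, -0.0]
gripper_width: 0.0603
grasp_force: 0.0
```

Call:
apply_moves([
  [0,0,0,0,0,0],
  [0,0,0,0,0,0],
  [0,0,0,0,0,0],
  [0,0,0,0,0,0],
  [0,0,0,0,0,0],
  [0,0,0,0,0,0],
], jaw=0.02, force=45)

```text
time_s: 3.37
position: [0.5841, 0.2456, 0.0322]
tcp_rot: [-0.079, 0.997, 0.0, 0.0]
force: [-0.7, -0.4, 3.1]
gripper_width: 0.0339
grasp_force: 45.0
```

Gripped at 33.9 mm. I'm lifting and carrying it to a viewing position beside the shaft.

Call:
apply_moves([
  [0,0,0.02,0,0,0],
  [0,0,0.032,0,0,0],
  [0,0,0.034,0,0,0],
  [0,0,0.034,0,0,0],
  [0,0,0.034,0,0,0],
  [0,0,0.034,0,0,0],
  [0,0,0.034,0,0,0],
  [0,0,0.031,0,0,0],
])

```text
time_s: 4.03
position: [0.5835, 0.2455, 0.2865]
tcp_rot: [-0.079, 0.997, 0.0, 0.0]
force: [0.4, 0.2, -1.6]
gripper_width: 0.0335
grasp_force: 45.0
```

Call:
apply_moves([
  [0.001,-0.02,0,0,0,0],
  [0.001,-0.034,0,0,0,0],
  [0.001,-0.034,0,0,0,0],
  [0.001,-0.034,0,0,0,0],
  [0.001,-0.034,0,0,0,0],
  [0.001,-0.034,0,0,0,0],
  [0.001,-0.034,0,0,0,0],
  [0.001,-0.034,0,0,0,0],
])

```text
time_s: 4.7
position: [0.5912, -0.014, 0.2842]
tcp_rot: [-0.079, 0.997, 0.0, -0.0]
force: [0.1, -0.3, -0.6]
gripper_width: 0.0338
grasp_force: 45.0
```

Call:
apply_moves([
  [0.001,-0.034,0,0,0,0],
  [0.001,-0.034,0,0,0,0],
  [0.0,-0.016,0,0,0,0],
  [0,0,0,0,0,0],
  [0,0,0,0,0,0],
])

```text
time_s: 5.12
position: [0.5933, -0.0973, 0.2839]
tcp_rot: [-0.078, 0.997, 0.0, -0.001]
force: [-0.0, 0.8, -1.2]
gripper_width: 0.0333
grasp_force: 45.0
```

Run:
```python
from h import *
import pickle
robot.camera('wrist')
c=grab('wrist','w3.png');pickle.dump(c,open('w3.pkl','wb')); s=c['s']
print(s['position'],Ro.from_quat(s['tcp_rot']).as_matrix().round(4),s['joint_pos'],s['force'])
o=np.zeros((600,800,3),np.uint8)
o[:300,:400]=cv2.resize(c['image'],(400,300))
P=s['position']
a=cv2.resize(c['image'][255:365,240:400],(400,275),interpolation=2);o[310:585,:400]=cv2.convertScaleAbs(a,alpha=2)
a=c['image'][70:220,220:420];o[:300,400:]=cv2.resize(a,(400,300),interpolation=2)
cv2.imwrite('pics/c3.png',o[:,:,::-1])
```

```text
[ 0.59349566 -0.09623937  0.28411456] [[-9.876e-01 -1.569e-01 -9.000e-04]
 [-1.569e-01  9.876e-01  8.000e-04]
 [ 7.000e-04  9.000e-04 -1.000e+00]] [-2.46369876e-01  1.17018227e-01  1.38442826e+00  5.61429362e-04
  1.64116701e+00 -1.97463591e+00] [-0.05603779 -0.47302447 -1.81162625]
```

View pics/c3.png

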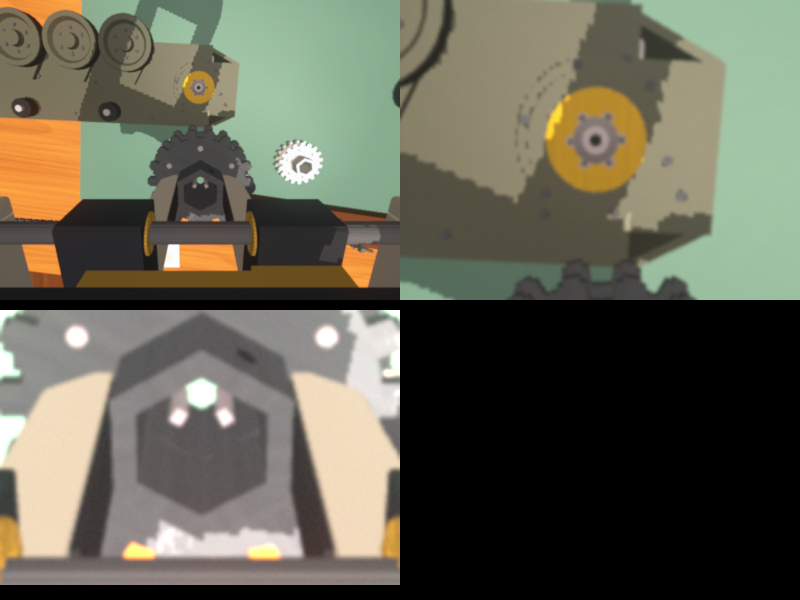

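The shaft nose is at pixel (318,140.5). The held bore's centre is at (320.8,309.4), with its flats square to the fingers. Next I'll compute the offset and the spline phase.

Run:
```python
from h import *
import pickle
c=pickle.load(open('w3.pkl','rb')); P=c['s']['position']
hub=ray(c,320.8,309.4,P[2]+.017); tip=ray(c,318,140.5,.2095)
hsv=cv2.cvtColor(c['image'],cv2.COLOR_RGB2HSV)
m=cv2.inRange(hsv,(15,120,60),(35,255,255)); m[220:]=0
k=max(cv2.findContours(cv2.morphologyEx(m,cv2.MORPH_CLOSE,np.ones((5,5))),0,2)[0],key=cv2.contourArea)
e=cv2.fitEllipse(k); col=ray(c,*e[0],.181)
print('hub',hub,hub-P,'tip',tip,'collar',col,e, 'delta tip-hub',tip-hub)
S=hsv[:,:,1].astype(np.float32)
for z in(.1935,.189,.185):
  for r in(.0085,.0095,.0102):
    a=np.radians(np.arange(0,360,2)); ax=(tip[:2]+col[:2])/2
    uv=np.array([proj(c,[ax[0]+r*np.cos(t),ax[1]+r*np.sin(t),z]) for t in a],np.float32)
    v=cv2.remap(S,uv[:,0].reshape(1,-1),uv[:,1].reshape(1,-1),1)[0]
    f=(v*np.exp(-6j*a)).sum(); print(z,r,'gap(max sat) deg mod60',round(np.degrees(np.angle(f)*-1)/6%60,1),round(abs(f)/len(a),1),round(v.mean(),1))
R=Ro.from_quat(c['s']['tcp_rot']).as_matrix(); print('tool y deg',np.degrees(np.arctan2(R[1,1],R[0,1])))
r=rect(c,*((tip+col)/2)[:2],.19,.015,400); cv2.imwrite('pics/r3.png',r[:,:,::-1])
```

```text
hub [ 0.59084907 -0.09480871  0.30111456] [-0.00264659  0.00143065  0.017     ] tip [ 0.51654309 -0.10832178  0.2095    ] collar [ 0.51578874 -0.10896761  0.181     ] ((317.4895935058594, 139.28367614746094), (50.19705581665039, 52.55831527709961), 2.079894542694092) delta tip-hub [-0.07430598 -0.01351307 -0.09161456]
0.1935 0.0085 gap(max sat) deg mod60 11.5 31.3 106.3
0.1935 0.0095 gap(max sat) deg mod60 11.1 36.6 139.1
0.1935 0.0102 gap(max sat) deg mod60 11.0 25.8 158.4
0.189 0.0085 gap(max sat) deg mod60 11.6 28.5 99.1
0.189 0.0095 gap(max sat) deg mod60 11.2 37.5 134.9
0.189 0.0102 gap(max sat) deg mod60 11.0 29.2 153.2
0.185 0.0085 gap(max sat) deg mod60 11.6 25.9 92.6
0.185 0.0095 gap(max sat) deg mod60 11.2 37.6 131.1
0.185 0.0102 gap(max sat) deg mod60 11.1 31.8 148.9
tool y deg 99.02457606696818
```

View pics/r3.png

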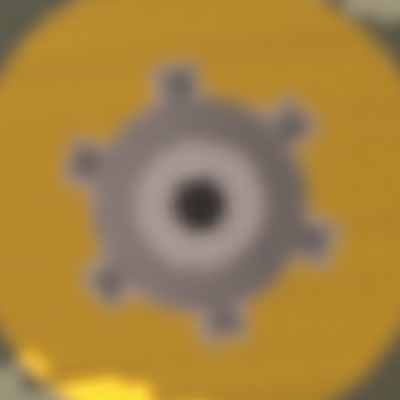

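The image shows six splines with gaps at 11.2° mod 60, so the sprocket must turn −27.8°. I'll move over the shaft, turning as it goes.

Call:
apply_moves([
  [-0.015,-0.003,0,0,0,-0.097],
  [-0.015,-0.003,0,0,0,-0.097],
  [-0.015,-0.003,0,0,0,-0.097],
  [-0.015,-0.003,0,0,0,-0.097],
  [-0.0146,-0.003,0,0,0,-0.097],
  [0,0,-0.015,0,0,0],
  [0,0,-0.015,0,0,0],
  [0,0,-0.005,0,0,0],
])

```text
time_s: 5.88
position: [0.5183, -0.1098, 0.2476]
tcp_rot: [0.162, 0.987, 0.0, -0.001]
force: [-0.5, -0.3, -2.2]
gripper_width: 0.0339
grasp_force: 45.0
```

Run:
```python
from h import *
import pickle
for i in range(2): robot.camera('side')
c=grab('wrist','w4.png');pickle.dump(c,open('w4.pkl','wb')); s=c['s'];d=grab('side','s4.png');t=grab('top','t4.png')
R=Ro.from_quat(s['tcp_rot']).as_matrix()
print(s['position'],s['force'],R.round(4)[:,2],'tool y',np.degrees(np.arctan2(R[1,1],R[0,1])),s['gripper_width'],s['grasp_force'])
o=np.zeros((600,800,3),np.uint8)
o[:300,:400]=cv2.resize(d['image'][120:240,310:470],(400,300),interpolation=2)
a=cv2.resize(c['image'][255:365,240:400],(800,550),interpolation=2)[:300,:400]
o[:300,400:]=cv2.resize(cv2.convertScaleAbs(c['image'][255:365,240:400],alpha=2),(400,300))
o[300:,:400]=cv2.resize(c['image'],(400,300)); o[300:,400:]=cv2.resize(t['image'][240:360,430:590],(400,300),interpolation=2)
cv2.imwrite('pics/c4.png',o[:,:,::-1])
```

```text
[ 0.51842594 -0.11016832  0.24832738] [ 0.58315908 -0.52217172 -1.90751795] [-0.0025  0.001  -1.    ] tool y 71.37004676216603 0.033349799210875185 44.99939739704132
```

View pics/c4.png

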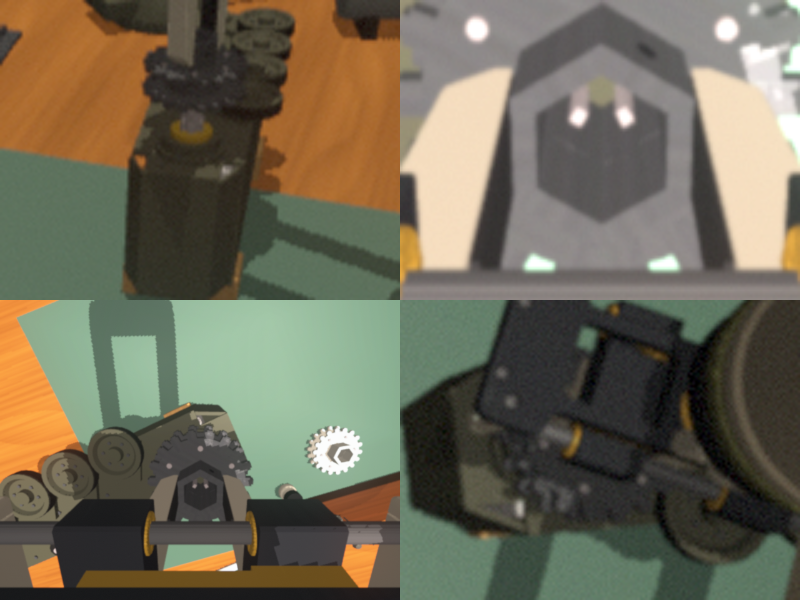

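The side view shows the sprocket just above the shaft, with nothing out of line. I'm lowering it gently.

Call:
apply_moves([
  [0.0005,-0.0005,-0.003,0,0,0],
  [0,0,-0.003,0,0,0],
  [0,0,-0.003,0,0,0],
  [0,0,-0.003,0,0,0],
  [0,0,0,0,0,0],
  [0,0,0,0,0,0],
])

```text
time_s: 6.63
position: [0.5194, -0.112, 0.2372]
tcp_rot: [0.163, 0.987, 0.0, -0.0]
force: [-0.2, 0.3, -2.2]
gripper_width: 0.0335
grasp_force: 45.0
```

Call:
apply_moves([
  [0,0,-0.002,0,0,0],
  [0,0,-0.002,0,0,0],
  [0,0,-0.002,0,0,0],
  [0,0,0,0,0,0],
  [0,0,0,0,0,0],
])

```text
time_s: 7.05
position: [0.519, -0.1115, 0.2307]
tcp_rot: [0.163, 0.987, 0.0, -0.001]
force: [-1.0, 2.6, -3.4]
gripper_width: 0.034
grasp_force: 45.0
```

Call:
apply_moves([
  [-0.0002,0.0006,-0.002,0,0,0],
  [0,0,-0.002,0,0,0],
  [0,0,-0.002,0,0,0],
  [0,0,-0.002,0,0,0],
  [0,0,0,0,0,0],
  [0,0,0,0,0,0],
])

```text
time_s: 7.55
position: [0.5192, -0.1111, 0.2231]
tcp_rot: [0.163, 0.987, 0.0, -0.0]
force: [-1.1, 4.7, -3.1]
gripper_width: 0.0335
grasp_force: 45.0
```

Call:
apply_moves([
  [-0.0002,0.0008,0,0,0,0],
  [0,0,-0.002,0,0,0],
  [0,0,-0.002,0,0,0],
  [0,0,-0.002,0,0,0],
  [0,0,0,0,0,0],
  [0,0,0,0,0,0],
])

```text
time_s: 8.05
position: [0.5192, -0.1108, 0.2172]
tcp_rot: [0.163, 0.987, -0.0, -0.0]
force: [-1.2, -0.5, -2.4]
gripper_width: 0.0336
grasp_force: 45.0
```

Meshing without resistance. Continuing down onto the collar.

Call:
apply_moves([
  [0,0.0,-0.002,0,0,0],
  [0,0,-0.002,0,0,0],
  [0,0,-0.002,0,0,0],
  [0,0,0,0,0,0],
  [0,0,0,0,0,0],
])

```text
time_s: 8.47
position: [0.5192, -0.1108, 0.2117]
tcp_rot: [0.163, 0.987, -0.0, 0.0]
force: [-4.1, 0.6, 1.5]
gripper_width: 0.034
grasp_force: 45.0
```

Fz is up 3.5 N, so the sprocket is on the collar. I'm pressing further.

Call:
apply_moves([
  [-0.0003,0.0,-0.002,0,0,0],
  [0,0,-0.002,0,0,0],
  [0,0,-0.001,0,0,0],
  [0,0,0,0,0,0],
  [0,0,0,0,0,0],
], force=55)

```text
time_s: 8.88
position: [0.5193, -0.1108, 0.2078]
tcp_rot: [0.163, 0.987, -0.0, 0.001]
force: [-5.2, 1.2, 7.5]
gripper_width: 0.0338
grasp_force: 55.0
```

Call:
apply_moves([
  [-0.0005,0,-0.001,0,0,0],
  [0,0,-0.001,0,0,0],
  [0,0,0,0,0,0],
  [0,0,0,0,0,0],
  [0,0,0,0,0,0],
])

```text
time_s: 9.3
position: [0.5193, -0.1108, 0.2077]
tcp_rot: [0.163, 0.987, -0.0, 0.002]
force: [-8.8, 3.1, 17.7]
gripper_width: 0.0337
grasp_force: 55.0
```

Call:
apply_moves([
  [0,0,0,0,0,0],
  [0,0,0,0,0,0],
  [0,0,0,0,0,0],
  [0,0,0,0,0,0],
])

```text
time_s: 9.63
position: [0.5193, -0.1108, 0.2077]
tcp_rot: [0.163, 0.987, -0.0, 0.002]
force: [-9.1, 2.5, 18.3]
gripper_width: 0.0331
grasp_force: 55.0
```

Run:
```python
from h import *
s=robot.read_state(); R=Ro.from_quat(s['tcp_rot']).as_matrix()
print(s['position'],s['force'],R[:,2].round(4),s['grasp_force'],s['gripper_width'])
ok=s['position'][2]<.209 and s['force'][2]>10 and s['grasp_force']>30
print(robot.hand_in() if ok else 'no')
```

```text
[ 0.51930885 -0.11078682  0.20765191] [-9.1475449   2.4560143  18.28792524] [ 0.0032 -0.001  -1.    ] 55.00693202018738 0.033101410367881015
the job is handed in; nothing more can be done
None
```

The job is handed in, and the readings say the sprocket is meshed and fully home: it reached a hard stop within 0.2 mm of the expected height, still gripped at 55 N and pressed down with about 18 N. I don't have the judge's result.

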